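Set the seedling-water valve two turns open and keep hold of it

ROBOT

A 6-joint arm with a two-finger parallel gripper is mounted at the origin on the work surface. World frame = base frame: x ahead of the robot, y to its left, z up, the work surface at z = 0. Lengths are in m, angles in rad, forces in N, time in s.
With the tool pointing down it reaches from about 0.35 to 0.85 m from the base axis. Payload 8.1 kg.
Tool frame: the origin (TCP) lies where the fingers leave the gripper's body, on its centre line; the fingertips stand 84 mm ahead of it and the grasp point (between the pads) lies 65 mm ahead of it; y points along the fingers, z is the direction in which the jaws open and shut, and the axes are right-handed (so a half turn about y gives the same grasp; the last joint's range is limited). The gripper opens to 93 mm and grips with 3 to 60 N. Pads are 15 mm wide; open, the fingers measure 128 mm over their backs; the gripper's body (75 mm by 188 mm) begins 65 mm behind the grasp point.
Start: joints at [-1.212, 0.13, 1.488, -0, 1.523, -0.085], TCP at [0.258, -0.542, 0.303] pointing down, gripper open.
Joint ranges: [-2.96, 2.96], [-0.89, 2.26], [0.02, 2.5], [-1.34, 4.48], [0, 2.73], [-2.66, 2.66]. Speed limits (rad/s): [2.39, 2.39, 2.79, 3.14, 3.14, 3.14].

INTERFACE

Orientations are given as a rotation vector (axis times angle).
In Python, from workcell import ctrl, vision, close_job gives the robot as it stands. The module is installed in compiled form; this text tells all that it offers.
- The arm moves only by the tool arm_command, never from a script. Its argument "rows" is a list of rows, each a list of 3 entries, a list of its own where there are three numbers: the shift along the tool's x, y, z in mm, then the turn, a rotation vector about the tool's x, y, z in rad, then the finger opening in mm, from 0 to 93. In form: [[[x, y, z], [ax, ay, az], fingers], ...]. A call has exactly 5 rows; each row is the pose to reach, as a shift and turn from the pose commanded when the call began, along the tool's axes at that moment; what a row does not reach only later rows make up. A row lasts 1/10 s, in which the tool goes at most 50 mm and 8.59 degrees, less where a joint would pass 70% of its speed; a pose out of reach is approached as far as the arm can. A call with a gripper value outside its range is refused whole. The fingers move at their own pace and stop on an object; "force" is the grip in N (left out, the last holds). Time passes only in rows, so rows that repeat a pose let the fingers close, or fill a call up. It gives the time, the measured TCP pose, the force and the opening at its end, in the units of the state.
- ctrl.read_state(): the state, without advancing time (a new reading comes with each control period).
- vision.capture(name): name is "side" or "top" or "wrist"; returns a dict with "image" (400x640x3 uint8, red, green, blue), "mtx" (3x3 intrinsics, pixels), "T" (4x4, takes a point from camera to world coordinates). Camera axes: x right, y up, looking along -z (the intrinsics and any distortion apply to the point x, -y, -z); pixel columns grow to the right and rows downward; lengths in m; the calibration is good to about 2 mm. A picture is of the moment at which its call begins. There is no depth.
- close_job(): hands the job in, once; it reports no verdict.
The state is a dict: "time_s": time; "qpos": joint angles; "qd": joint speeds; "effort": joint torques, N m; "eef_pos": TCP position; "orientation": TCP orientation; "contact_force": force on the tool from outside, world axes, zero at the start; "ft_torque": the same for the moment, N m; "grip_width": finger opening in m.
Only numpy, scipy, OpenCV 4.12 (cv2) and the standard library are available. Lean on these libraries where they do the work, as an engineer would, in place of code of your own. Each camera call takes 0.05 s, during which the arm holds its last target.

TASK

Set the water valve on the lab bench for the seedlings: turn its wheel by the upright revolving handle clockwise (seen from above) until it is closed against its stop, then open it anticlockwise by exactly two full turns from the stop. Finish while still gripping the handle, keeping the wheel still there; do not let go. Leave the petri dish, the slide box and the plant pot where they are.

Things in the scene. Friction and masses are not known exactly. Their poses are not given: they have to be found in the camera images.
- wheel (a joint): Opening of the valve wheel in rad, over several turns: 0 at the closed stop, growing anticlockwise seen from above (2 pi a turn); hard stops at 0 and 8 pi. Starts 0.4 to 0.9 turn open. Turns about a vertical stem, does not rise, needs 0.12 N m (2 to 3 N at the handle), stays where left. At the stop it stops dead: about 10 N on the handle is enough to feel it; much more may slip from the fingers.
- hub (a point): Centre of the top of the wheel's hub, on the vertical axis of the wheel, 101 mm above the bench. The wheel is dark steel, 127 mm across, with three spokes; its rim's top is 97 mm above the bench. It sits on a brass valve body bolted to the bench, with a hose nozzle pointing sideways 111 mm out from the axis at 38 mm height.
- valve: The brass valve body, fixed to the bench; origin on the wheel's axis at bench height; its x axis points along the hose nozzle. With the wheel at its closed stop the handle stands in the direction of this x axis (above the nozzle), and again at every full turn.
- handle_mid (a point): Middle of the upright black plastic handle, a round grip 22 mm in diameter and 52 mm tall, standing on the wheel with its axis vertical and 50 mm from the wheel's axis; this point is 126 mm above the bench, the handle reaches from 100 to 152 mm. The handle spins freely on its own pin, so it can be gripped from above and carried round the circle without turning the hand.
- petri: Bystander: closed clear petri dish, 92 mm across, 17 mm tall, lying on the bench; origin under its centre. Leave it alone.
- slide_box: Bystander: wooden box of microscope slides, 85 x 100 x 30 mm; origin under its centre. Leave it alone.
- plant_pot: Bystander: white plastic pot with a sprout, 74 mm across, 64 mm tall without the 50 mm sprout; origin under its centre. Leave it alone.
Things that resemble listed ones, but are neither listed nor needed, are in the scene too. There is more than one size of the valve; the job needs the smallest.

How it is judged:
On the way:
1. the wheel is closed against its stop (within 0.06 rad) for 0.2 s (value of joint wheel below 0.06 rad), for 0.2 s.
At the end, for the whole second after the job is handed in: After being closed to its stop, the wheel rests 12.566 rad (within 0.2) open, under 0.1 rad/s, the handle gripped (finger contact over 1 N, grasp point within 15 mm of its axis and 40 mm of its middle) through the last second; bystanders within 20 mm of their starts (value of joint wheel between 12.366 and 12.766 rad and velocity of joint wheel between -0.1 and 0.1 rad/s and contact force between the fingers and valve above 1 N and horizontal distance between the grasp point and handle_mid below 0.015 m and distance between the grasp point and handle_mid below 0.04 m and distance of each of petri, slide_box, plant_pot from where it was at the start of the episode below 0.02 m); the arm keeps its last pose, push and grip.
It fails at once if the petri dish is pushed more than 20 mm (distance of petri from where it was at the start of the episode above 0.02 m).
It fails at once if the slide box is pushed more than 20 mm (distance of slide_box from where it was at the start of the episode above 0.02 m).
It fails at once if the plant pot is pushed more than 20 mm (distance of plant_pot from where it was at the start of the episode above 0.02 m).
It also fails if it takes over 72 s, if anything falls off the work surface, if the arm or the gripper's body presses on something with over 40 N, if the wrist force passes 120 N, or if a joint passes its speed limit or range.

## Working session

There is one attempt and no reset: what is moved stays moved. The work goes in short steps, Python scripts to look and compute and a tool call to move; the robot and the scene stay as the last step left them, time stands still between calls to the robot, and variables do not carry over. Pictures are saved under pics/ and viewed, and the job is handed in when it is done.

Besides the shell and the picture viewer there is one more tool, called after "Emit:" as name(argument=value, ...) on one line, values as JSON. arm_command: Moves the arm, as the interface text tells. Its arguments: {"type":"object","properties":{"rows":{"type":"array"},"force":{"type":"number"}},"required":["rows"]}

```bash
mkdir -p pics; ls
python3 - <<'E'
from workcell import ctrl, vision
import cv2,numpy as np
s=ctrl.read_state(); print(s)
for n in ["side","top","wrist"]:
    c=vision.capture(n); cv2.imwrite(f"pics/{n}0.png",c["image"][:,:,::-1]); np.savez(f"pics/{n}0.npz",**{k:c[k] for k in("image","mtx","T")}); print(n,c.keys(),c["mtx"].round(1).tolist(),c["T"].round(3).tolist())
E
```

```text
pics
{'time_s': 0.0, 'qpos': array([-1.21239207e+00,  1.31122233e-01,  1.48929779e+00,  1.57039527e-05,
        1.52298194e+00, -8.53792712e-02]), 'qd': array([-0.00106964, -0.00236067,  0.0002253 , -0.00147977, -0.00095904,
       -0.00155645]), 'effort': array([ 1.04030289e-03, -5.59834921e+01, -4.91759813e+01,  7.69338571e-02,
        3.54631653e-02, -1.56504716e-04]), 'eef_pos': array([ 0.25750399, -0.54146995,  0.30170039]), 'orientation': array([-0.44593629,  1.97739524, -1.97376074]), 'contact_force': array([0.54489373, 0.04378776, 0.02638535]), 'ft_torque': array([-0.06423847, -0.02085324, -0.02425934]), 'grip_width': 0.09272397445003318}
side dict_keys(['image', 'mtx', 'T']) [[385.2, 0.0, 321.9], [0.0, 385.2, 204.3], [0.0, 0.0, 1.0]] [[-0.911, 0.221, -0.349, 0.193], [-0.413, -0.529, 0.742, 0.814], [-0.021, 0.82, 0.572, 0.739], [0.0, 0.0, 0.0, 1.0]]
top dict_keys(['image', 'mtx', 'T']) [[516.8, 0.0, 317.6], [0.0, 516.8, 197.1], [0.0, 0.0, 1.0]] [[0.016, 0.993, -0.12, 0.376], [-1.0, 0.015, -0.006, 0.014], [-0.004, 0.12, 0.993, 1.537], [0.0, 0.0, 0.0, 1.0]]
wrist dict_keys(['image', 'mtx', 'T']) [[329.8, 0.0, 320.8], [0.0, 329.8, 200.3], [0.0, 0.0, 1.0]] [[0.429, 0.863, 0.266, 0.332], [-0.903, 0.41, 0.125, -0.506], [-0.002, -0.294, 0.956, 0.385], [0.0, 0.0, 0.0, 1.0]]
```

View pics/side0.png

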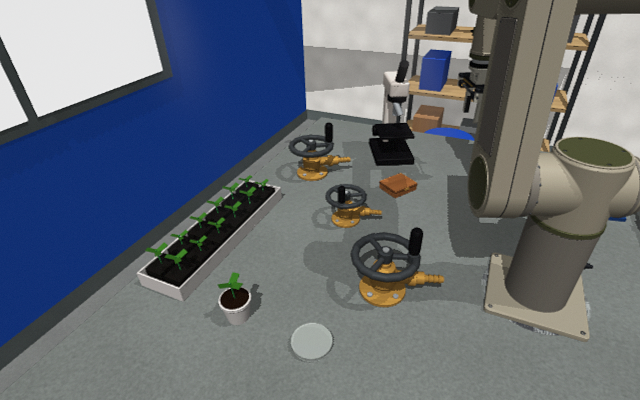

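View pics/top0.png

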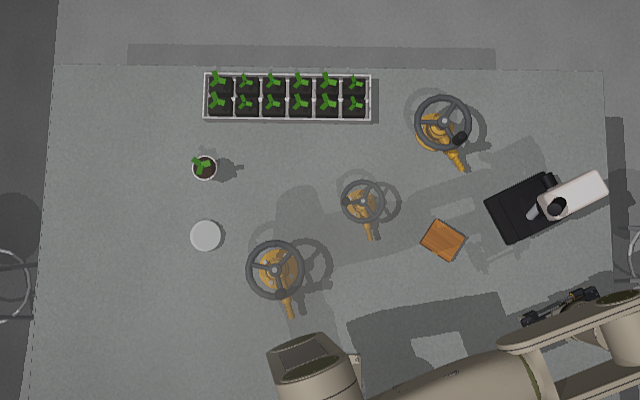

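View pics/wrist0.png

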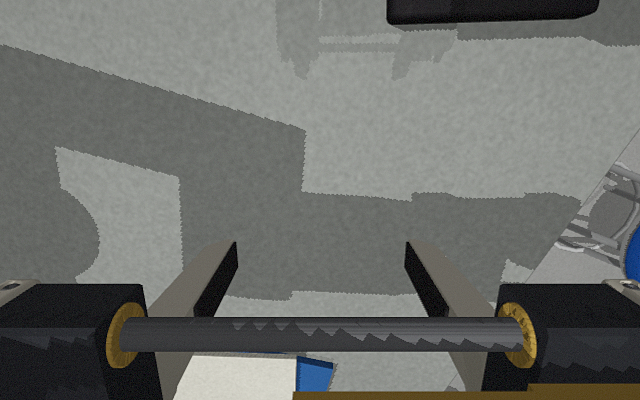

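The middle valve (top view about 363,202; side view about 347,198) is the smallest. I'll enlarge it in both views.

Run:
```python
import cv2
t=cv2.imread("pics/top0.png")[165:255,325:425]; cv2.imwrite("pics/topc.png",cv2.resize(t,None,fx=6,fy=6,interpolation=cv2.INTER_CUBIC))
t=cv2.imread("pics/side0.png")[170:240,310:400]; cv2.imwrite("pics/sidec.png",cv2.resize(t,None,fx=8,fy=8,interpolation=cv2.INTER_CUBIC))
```

```text
(no output)
```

View pics/topc.png

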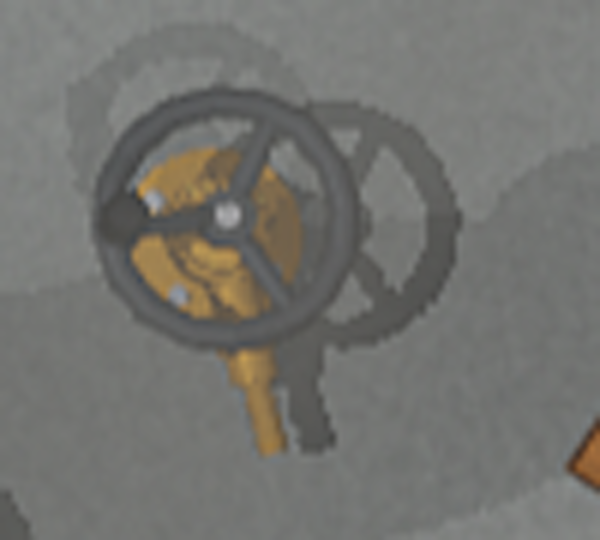

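View pics/sidec.png

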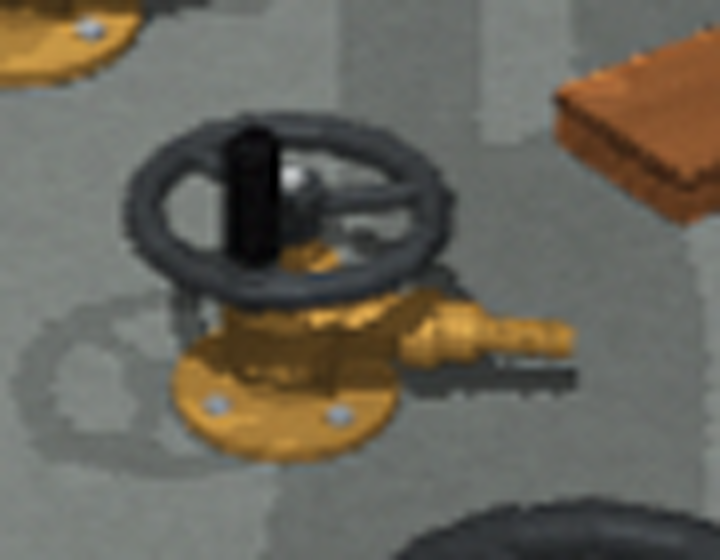

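```bash
cat > h.py <<'E'
import numpy as np,cv2
from scipy.spatial.transform import Rotation as R
def ray(c,p):
    K,T=c["mtx"],c["T"]; d=np.linalg.inv(K)@[p[0],p[1],1]; d=T[:3,:3]@[d[0],-d[1],-d[2]]
    return T[:3,3],d/np.linalg.norm(d)
def tri(*o):
    A=np.zeros((3,3));b=np.zeros(3)
    for c,p in o:
        q,d=ray(c,p);M=np.eye(3)-np.outer(d,d);A+=M;b+=M@q
    x=np.linalg.solve(A,b); return x,[round(1000*np.linalg.norm(np.cross(x-ray(c,p)[0],ray(c,p)[1])),1) for c,p in o]
def atz(c,p,z):
    q,d=ray(c,p); return q+d*(z-q[2])/d[2]
def proj(c,X):
    x=np.linalg.inv(c["T"])@np.r_[X,1]; u=c["mtx"]@[x[0],-x[1],-x[2]]; return u[:2]/u[2]
E
python3 - <<'E'
from h import *
t=np.load("pics/top0.npz");s=np.load("pics/side0.npz")
f=lambda x,y:((x+.5)/6-.5+325,(y+.5)/6-.5+165)
g=lambda x,y:((x+.5)/8-.5+310,(y+.5)/8-.5+170)
H=tri((t,f(228,214)),(s,g(295,180)));N=tri((t,f(272,452)),(s,g(575,343)))
print(H,atz(t,f(228,214),.101),atz(s,g(295,180),.101));print(N,atz(t,f(272,452),.038),atz(s,g(575,343),.038))
D=tri((t,f(120,217)),(s,g(255,135)));print(D)
for z in(.1,.126,.152): print(z,atz(t,f(122,217),z),atz(s,g(255,{.1:258,.126:195,.152:132}[z]),z))
h=atz(t,f(228,214),.101);n=atz(t,f(272,452),.038)
print(np.degrees(np.arctan2(*(n-h)[[1,0]])),np.linalg.norm((n-h)[:2]))
d=atz(t,f(122,217),.13);print(np.degrees(np.arctan2(*(d-h)[[1,0]])),np.linalg.norm((d-h)[:2]))
from workcell import ctrl
st=ctrl.read_state();print(R.from_rotvec(st["orientation"]).as_matrix().round(3))
E
```

```text
(array([ 0.54220706, -0.10362796,  0.09897185]), [np.float64(0.4), np.float64(0.4)]) [ 0.54236237 -0.10334316  0.101     ] [ 0.54069809 -0.10079364  0.101     ]
(array([ 0.43507103, -0.13053309,  0.03444079]), [np.float64(0.4), np.float64(0.4)]) [ 0.43454052 -0.13028678  0.038     ] [ 0.4342419  -0.12567577  0.038     ]
(array([ 0.53565101, -0.05030348,  0.15162149]), [np.float64(1.3), np.float64(1.3)])
0.1 [ 0.54031487 -0.05403415  0.1       ] [ 0.53571599 -0.04814612  0.1       ]
0.126 [ 0.53734655 -0.05280966  0.126     ] [ 0.53678321 -0.05021973  0.126     ]
0.152 [ 0.53437823 -0.05158518  0.152     ] [ 0.53747852 -0.05137239  0.152     ]
-165.96968103696824 0.11113734786452907
96.1579388455657 0.05101624299383357
[[-0.903 -0.001  0.429]
 [-0.429  0.001 -0.903]
 [-0.    -1.    -0.001]]
```

```bash
python3 - <<'E'
from h import *
t=np.load("pics/top0.npz");s=np.load("pics/side0.npz")
for nm,a,b in [("bigH",(274,269),(386,256)),("bigHandle?",None,(416,232)),("farHub",(444,121),(311,144)),("farHandleTop",(461,139),(329,125))]:
    if a: print(nm,tri((t,a),(s,b)))
for p in[(486,201),(510,243),(547,175),(530,215),(557,206),(608,185),(420,245),(463,232)]: print(p,atz(t,p,0).round(3),atz(t,p,.2).round(3))
for z in(.15,.2,.22): print(z,atz(s,(416,232),z))
from workcell import ctrl
E
python3 - <<'E'
import cv2
t=cv2.imread("pics/top0.png")[215:330,225:345]; cv2.imwrite("pics/topbig.png",cv2.resize(t,None,fx=5,fy=5,interpolation=cv2.INTER_CUBIC))
E
```

```text
bigH (array([0.34757295, 0.13823683, 0.11250649]), [np.float64(0.8), np.float64(0.8)])
farHub (array([ 0.76928043, -0.33026802,  0.11500448]), [np.float64(0.2), np.float64(0.2)])
farHandleTop (array([ 0.70395441, -0.35582989,  0.18866245]), [np.float64(3.9), np.float64(3.9)])
(486, 201) [ 0.557 -0.48   0.   ] [ 0.534 -0.416  0.2  ]
(510, 243) [ 0.433 -0.548  0.   ] [ 0.426 -0.475  0.2  ]
(547, 175) [ 0.639 -0.665  0.   ] [ 0.605 -0.577  0.2  ]
(530, 215) [ 0.517 -0.61   0.   ] [ 0.499 -0.529  0.2  ]
(557, 206) [ 0.546 -0.691  0.   ] [ 0.524 -0.6    0.2  ]
(608, 185) [ 0.611 -0.846  0.   ] [ 0.581 -0.734  0.2  ]
(420, 245) [ 0.423 -0.282  0.   ] [ 0.417 -0.244  0.2  ]
(463, 232) [ 0.464 -0.41   0.   ] [ 0.452 -0.355  0.2  ]
0.15 [0.29592715 0.06893348 0.15      ]
0.2 [0.28721948 0.13215394 0.2       ]
0.22 [0.28373641 0.15744212 0.22      ]
```

View pics/topbig.png

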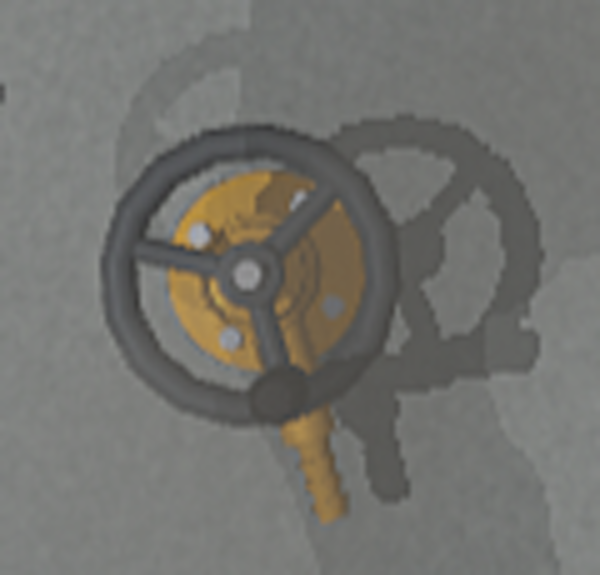

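Emit:
arm_command(rows=[[[-40,-15,-28],[0,0,0],93],[[-80,-30,-56],[0,0,0],93],[[-120,-40,-84],[0,0,0],93],[[-160,-40,-112],[0,0,0],93],[[-200,-40,-140],[0,0,0],93]])

```text
time_s: 0.65
eef_pos: [0.3788, -0.3279, 0.3432]
orientation: [-0.445, 1.975, -1.976]
contact_force: [1.5, -0.5, -0.2]
grip_width: 0.0928
```

Emit:
arm_command(rows=[[[-40,0,-28],[0,0,0],93],[[-80,0,-56],[0,0,0],93],[[-120,0,-84],[0,0,0],93],[[-160,0,-112],[0,0,0],93],[[-200,0,-140],[0,0,0],93]])

```text
time_s: 1.15
eef_pos: [0.4992, -0.1153, 0.3427]
orientation: [-0.446, 1.975, -1.976]
contact_force: [-0.2, 0.3, -0.2]
grip_width: 0.093
```

```bash
cat >> h.py <<'E'
def delta(target,st):
    return 1000*R.from_rotvec(st["orientation"]).as_matrix().T@(np.array(target)-st["eef_pos"])
E
python3 - <<'E'
from h import *
from workcell import ctrl,vision
c=vision.capture("wrist");cv2.imwrite("pics/w1.png",c["image"][:,:,::-1]);np.savez("pics/w1.npz",**c)
s=ctrl.read_state();print(s["time_s"],s["eef_pos"],s["qpos"].round(2),s["contact_force"],delta([.537,-.052,.3],s))
print(R.from_rotvec(s["orientation"]).as_matrix().round(3))
for X in([.542,-.103,.101],[.537,-.052,.152],[.537,-.052,.126]):print(proj(c,X))
E
```

```text
1.2 [ 0.50167396 -0.10917045  0.34249207] [-0.32 -0.12  1.67  0.    1.59  0.81] [-0.16566047  4.80224198  0.00682625] [-56.46937233  42.78043984 -36.0972278 ]
[[-0.901  0.002  0.433]
 [-0.433  0.004 -0.901]
 [-0.003 -1.    -0.003]]
[328.51062426 139.95690316]
[270.62772845 125.84295721]
[274.89007293 123.54963387]
```

View pics/w1.png

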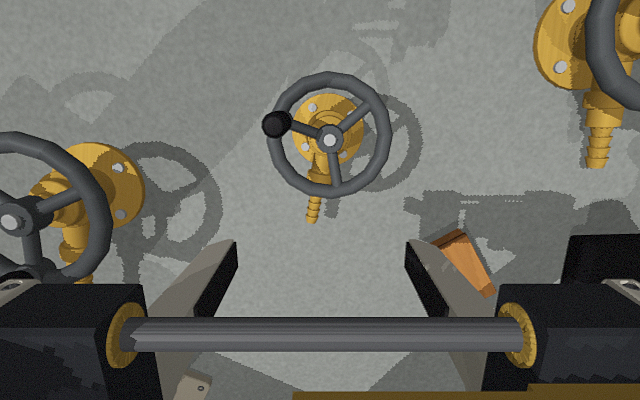

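Run:
```python
import cv2
t=cv2.imread("pics/w1.png")[60:230,250:400]; cv2.imwrite("pics/w1c.png",cv2.resize(t,None,fx=3.5,fy=3.5,interpolation=cv2.INTER_CUBIC))
```

```text
(no output)
```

View pics/w1c.png

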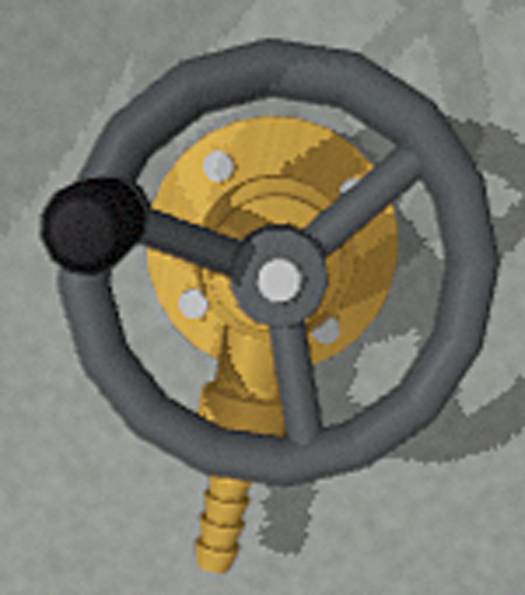

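Run:
```python
from h import *
t=np.load("pics/top0.npz");s=np.load("pics/side0.npz");w=np.load("pics/w1.npz")
f=lambda x,y:((x+.5)/6-.5+325,(y+.5)/6-.5+165)
g=lambda x,y:((x+.5)/8-.5+310,(y+.5)/8-.5+170)
k=lambda x,y:((x+.5)/3.5-.5+250,(y+.5)/3.5-.5+60)
print(tri((t,f(228,214)),(s,g(295,180)),(w,k(279,281))),atz(w,k(279,281),.101))
print(tri((t,f(119,217)),(s,g(255,135)),(w,k(83,226))),atz(w,k(83,226),.152))
print(tri((t,f(272,452)),(s,g(575,343)),(w,k(214,567))),atz(w,k(214,567),.038))
h=atz(w,k(279,281),.101);n=atz(w,k(214,567),.038);d=atz(w,k(83,226),.152)
print(np.degrees(np.arctan2(*(n-h)[[1,0]])),np.linalg.norm((n-h)[:2]),np.degrees(np.arctan2(*(d-h)[[1,0]])),np.linalg.norm((d-h)[:2]))
from workcell import ctrl
s=ctrl.read_state();print(s["eef_pos"])
```

```text
(array([ 0.54221483, -0.10375326,  0.09889914]), [np.float64(0.5), np.float64(0.4), np.float64(0.1)]) [ 0.54237838 -0.10373325  0.101     ]
(array([ 0.5370733 , -0.05189557,  0.14956284]), [np.float64(2.9), np.float64(1.0), np.float64(2.2)]) [ 0.53913876 -0.05349583  0.152     ]
(array([ 0.43471408, -0.13106288,  0.03466741]), [np.float64(0.5), np.float64(1.0), np.float64(1.2)]) [ 0.43501573 -0.13158102  0.038     ]
-165.45903903999044 0.11091544817971963 93.68967760766405 0.05034176664635568
[ 0.50167396 -0.10917045  0.34249207]
```

Emit:
arm_command(rows=[[[-30,20,-20],[0,0,0],93],[[-55,40,-34],[0,0,0],93],[[-63,60,-40],[0,0,0],93],[[-63,80,-40],[0,0,0],93],[[-63,80,-40],[0,0,0],93]])

```text
time_s: 1.7
eef_pos: [0.5367, -0.0533, 0.259]
orientation: [-0.453, 1.98, -1.975]
contact_force: [-0.3, 0.3, 0.0]
grip_width: 0.0931
```

Run:
```python
from h import *
from workcell import ctrl,vision
for i in range(4): c=vision.capture("wrist")
c=vision.capture("wrist");cv2.imwrite("pics/w2.png",c["image"][:,:,::-1]);np.savez("pics/w2.npz",**c)
s=ctrl.read_state();print(s["time_s"],s["eef_pos"],s["qpos"].round(2),s["contact_force"],delta([.538,-.0537,.197],s))
print(R.from_rotvec(s["orientation"]).as_matrix().round(4))
for X in([.5423,-.1036,.101],[.538,-.0537,.152]):print(proj(c,X))
```

```text
1.95 [ 0.53896074 -0.05457641  0.26437258] [-0.2  -0.01  1.7   0.    1.44  0.93] [-0.42904636 -0.00641034  0.60143855] [ 0.62135856 67.3697779  -1.2972977 ]
[[-9.034e-01  2.300e-03  4.288e-01]
 [-4.288e-01 -4.000e-04 -9.034e-01]
 [-1.900e-03 -1.000e+00  1.400e-03]]
[377.96952892 229.72988217]
[319.24190853 234.46082529]
```

View pics/w2.png

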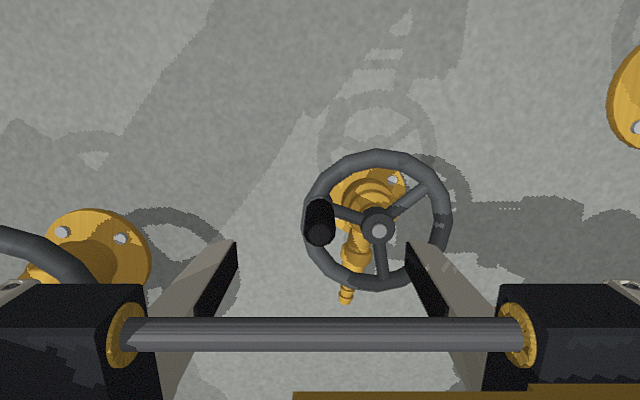

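The handle top sits at about (318,234) and the hub at (378,230), both matching the estimate. The fingers straddle the handle, so I'll descend and grip.

Emit:
arm_command(rows=[[[0,20,0],[0,0,0],93],[[0,40,-1],[0,0,0],93],[[0,58,-1],[0,0,0],93],[[0,66,-1],[0,0,0],93],[[0,66,-1],[0,0,0],60]], force=35)

```text
time_s: 2.45
eef_pos: [0.5376, -0.0534, 0.1964]
orientation: [-0.446, 1.977, -1.976]
contact_force: [-0.7, -0.2, -1.2]
grip_width: 0.0889
```

Emit:
arm_command(rows=[[[0,0,0],[0,0,0],10],[[0,0,0],[0,0,0],10],[[0,0,0],[0,0,0],10],[[0,0,0],[0,0,0],10],[[0,0,0],[0,0,0],10]])

```text
time_s: 2.95
eef_pos: [0.5381, -0.0532, 0.1971]
orientation: [-0.445, 1.975, -1.975]
contact_force: [0.7, -0.5, 0.1]
grip_width: 0.0495
```

Run:
```python
from h import *
from workcell import ctrl,vision
c=vision.capture("wrist");cv2.imwrite("pics/w3.png",c["image"][:,:,::-1]);c=vision.capture("top");cv2.imwrite("pics/t3.png",c["image"][:,:,::-1])
c=vision.capture("side");cv2.imwrite("pics/s3.png",cv2.resize(c["image"][120:270,260:460,::-1],None,fx=4,fy=4))
s=ctrl.read_state();print(s["time_s"],s["eef_pos"],s["qpos"].round(2),s["contact_force"],s["ft_torque"],s["grip_width"])
```

```text
3.1 [ 0.53796638 -0.05316546  0.19677506] [-0.19  0.05  1.77  0.    1.32  0.93] [ 0.51080357 -0.46777534  0.76265832] [ 0.00634616  0.02832281 -0.04810527] 0.03781358825627551
```

View pics/w3.png

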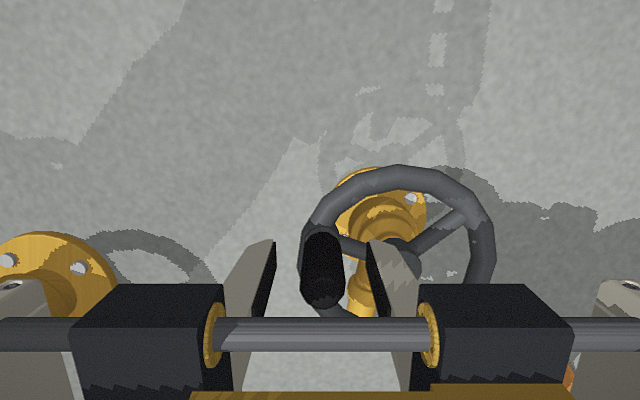

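View pics/s3.png

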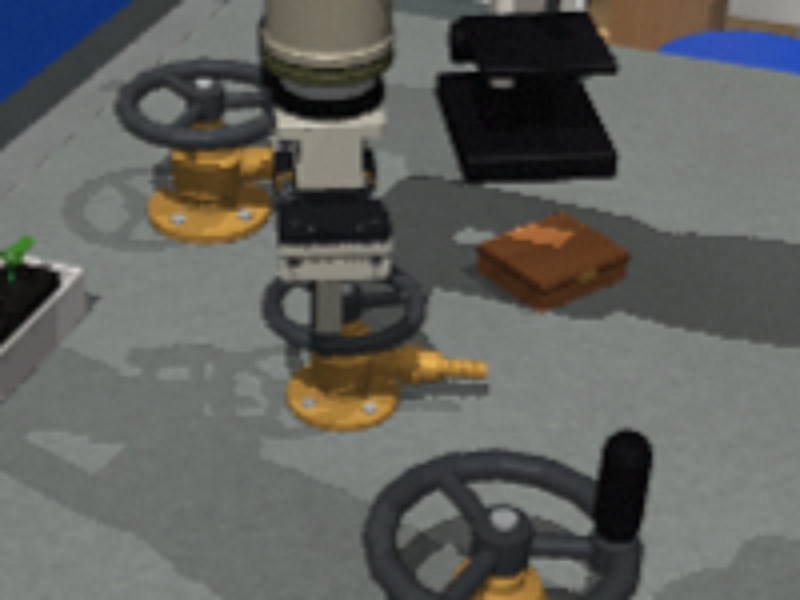

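The fingers have not finished closing (37.8 mm), so I'll give them more time.

Emit:
arm_command(rows=[[[0,0,0],[0,0,0],10],[[0,0,0],[0,0,0],10],[[0,0,0],[0,0,0],10],[[0,0,0],[0,0,0],10],[[0,0,0],[0,0,0],10]])

```text
time_s: 3.6
eef_pos: [0.5381, -0.0536, 0.1968]
orientation: [-0.445, 1.975, -1.976]
contact_force: [1.3, -4.5, -1.1]
grip_width: 0.0208
```

Run:
```python
from h import *
from workcell import ctrl
s=ctrl.read_state();print(s["time_s"],s["eef_pos"],s["contact_force"],s["ft_torque"],s["grip_width"])
M=R.from_rotvec(s["orientation"]).as_matrix();print(M.round(4))
H=np.array([.5423,-.1036]);p0=s["eef_pos"][:2];v=p0-H;a0=np.degrees(np.arctan2(v[1],v[0]));print(a0,np.linalg.norm(v))
a=a0
for call in range(5):
    b=H+.05*np.array([np.cos(np.radians(a)),np.sin(np.radians(a))]) if call else p0
    for i in range(1,6):
        aa=a-12*i; q=H+.05*np.array([np.cos(np.radians(aa)),np.sin(np.radians(aa))])
        print(round(aa),(1000*M.T@np.r_[q-b,0]).round(0),end=' ')
    a-=60;print()
```

```text
3.6 [ 0.53805607 -0.05360421  0.19679468] [ 1.32390509 -4.46061099 -1.06423563] [-0.79951324 -0.18346385 -0.0404834 ] 0.02082583708034946
[[-9.032e-01  3.000e-04  4.292e-01]
 [-4.292e-01 -7.000e-04 -9.032e-01]
 [ 1.000e-04 -1.000e+00  8.000e-04]]
94.8519687333656 0.05017559390878537
83 [-9.  0.  5.] 71 [-17.   0.  11.] 59 [-24.   0.  19.] 47 [-29.   0.  29.] 35 [-32.   0.  39.] 
23 [-1.  0. 10.] 11 [ 1.  0. 21.] -1 [ 5.  0. 31.] -13 [10.  0. 39.] -25 [18.  0. 47.] 
-37 [9. 0. 6.] -49 [18.  0. 10.] -61 [29.  0. 11.] -73 [39.  0. 11.] -85 [49.  0.  8.] 
-97 [ 9. -0. -5.] -109 [ 18.  -0. -11.] -121 [ 24.  -0. -19.] -133 [ 29.  -0. -29.] -145 [ 32.  -0. -39.] 
-157 [  1.  -0. -10.] -169 [ -1.  -0. -21.] -181 [ -5.  -0. -31.] -193 [-10.  -0. -39.] -205 [-18.  -0. -47.]
```

Emit:
arm_command(rows=[[[-9,0,5],[0,0,0],10],[[-17,0,11],[0,0,0],10],[[-24,0,19],[0,0,0],10],[[-29,0,29],[0,0,0],10],[[-32,0,39],[0,0,0],10]])

```text
time_s: 4.1
eef_pos: [0.5845, -0.0748, 0.1967]
orientation: [-0.446, 1.976, -1.975]
contact_force: [-5.3, -1.0, 5.2]
grip_width: 0.0213
```

```bash
cat > st.py <<'E'
from h import *
from workcell import ctrl
s=ctrl.read_state();H=np.array([.5423,-.1036]);v=s["eef_pos"][:2]-H
a=np.degrees(np.arctan2(v[1],v[0]));ur=v/np.linalg.norm(v);ut=np.array([-ur[1],ur[0]]);F=s["contact_force"]
print(round(s["time_s"],2),s["eef_pos"].round(4),"ang",a.round(1),"r",np.linalg.norm(v).round(4),"F",F.round(1),"Ft(ccw)",(F[:2]@ut).round(1),"Fr",(F[:2]@ur).round(1),"w",s["grip_width"].round(4),R.from_rotvec(s["orientation"]).as_matrix()[:,0].round(3))
E
python3 st.py
```

```text
Traceback (most recent call last):
  File "st.py", line 5, in <module>
    print(round(s["time_s"],2),s["eef_pos"].round(4),"ang",a.round(1),"r",np.linalg.norm(v).round(4),"F",F.round(1),"Ft(ccw)",(F[:2]@ut).round(1),"Fr",(F[:2]@ur).round(1),"w",s["grip_width"].round(4),R.from_rotvec(s["orientation"]).as_matrix()[:,0].round(3))
                                                                                                                                                                               ^^^^^^^^^^^^^^^^^^^^^
AttributeError: 'float' object has no attribute 'round'
```

Good progress: it turned to about 34° with low forces. I'll continue.

Emit:
arm_command(rows=[[[-1,0,10],[0,0,0],10],[[1,0,21],[0,0,0],10],[[5,0,31],[0,0,0],10],[[10,0,39],[0,0,0],10],[[18,0,47],[0,0,0],10]])

```text
time_s: 4.6
eef_pos: [0.5881, -0.1257, 0.1968]
orientation: [-0.444, 1.974, -1.975]
contact_force: [2.3, 2.6, -0.1]
grip_width: 0.0211
```

Emit:
arm_command(rows=[[[9,0,6],[0,0,0],10],[[18,0,10],[0,0,0],10],[[29,0,11],[0,0,0],10],[[39,0,11],[0,0,0],10],[[49,0,8],[0,0,0],10]])

```text
time_s: 5.1
eef_pos: [0.5458, -0.1535, 0.1968]
orientation: [-0.445, 1.975, -1.976]
contact_force: [2.9, 2.9, 0.6]
grip_width: 0.0214
```

```bash
sed -i 's/s\["grip_width"\].round(4)/round(float(s["grip_width"]),4)/' st.py; python3 st.py
```

```text
5.1 [ 0.5458 -0.1535  0.1968] ang -85.9 r 0.05 F [2.9 2.9 0.6] Ft(ccw) 3.1 Fr -2.7 w 0.0214 [-0.903 -0.429 -0.   ]
```

Emit:
arm_command(rows=[[[9,0,-5],[0,0,0],10],[[18,0,-11],[0,0,0],10],[[24,0,-19],[0,0,0],10],[[29,0,-29],[0,0,0],10],[[32,0,-39],[0,0,0],10]])

```text
time_s: 5.6
eef_pos: [0.5009, -0.1308, 0.1968]
orientation: [-0.443, 1.975, -1.974]
contact_force: [13.1, 4.7, -6.5]
grip_width: 0.021
```

```bash
python3 st.py
python3 - <<'E'
from h import *
H=np.array([.5423,-.1036]);M=np.array([[-.903,-.429],[.429,-.903]])
c=lambda a:H+.05*np.array([np.cos(np.radians(a)),np.sin(np.radians(a))])
for a in(-150,-155,-160,-165,-170,-175,-180):print(a,(1000*M@(c(a)-c(-145))).round(1))
E
```

```text
5.6 [ 0.5009 -0.1308  0.1968] ang -146.7 r 0.0495 F [13.1  4.7 -6.5] Ft(ccw) 3.3 Fr -13.5 w 0.021 [-0.903 -0.429 -0.002]
-150 [ 0.5 -4.3]
-155 [ 0.7 -8.7]
-160 [  0.5 -13. ]
-165 [ -0.1 -17.4]
-170 [ -1.1 -21.6]
-175 [ -2.4 -25.8]
-180 [ -4.1 -29.8]
```

Emit:
arm_command(rows=[[[0,0,-3],[0,0,0],10],[[0,0,-6],[0,0,0],10],[[1,0,-9],[0,0,0],10],[[0,0,-11],[0,0,0],10],[[0,0,-13],[0,0,0],10]])

```text
time_s: 6.1
eef_pos: [0.4956, -0.1195, 0.1968]
orientation: [-0.444, 1.974, -1.975]
contact_force: [8.7, 0.1, -5.3]
grip_width: 0.0214
```

```bash
python3 st.py
```

```text
6.1 [ 0.4956 -0.1195  0.1968] ang -161.2 r 0.0493 F [ 8.7  0.1 -5.3] Ft(ccw) 2.7 Fr -8.2 w 0.0214 [-0.903 -0.43  -0.002]
```

Emit:
arm_command(rows=[[[0,0,-1],[0,0,0],10],[[0,0,-2],[0,0,0],10],[[0,0,-3],[0,0,0],10],[[0,0,-4],[0,0,0],10],[[0,0,-5],[0,0,0],10]])

```text
time_s: 6.6
eef_pos: [0.4943, -0.1157, 0.1968]
orientation: [-0.442, 1.971, -1.977]
contact_force: [14.9, -6.5, -10.7]
grip_width: 0.021
```

```bash
python3 st.py
```

```text
6.6 [ 0.4943 -0.1157  0.1968] ang -165.8 r 0.0495 F [ 14.9  -6.5 -10.7] Ft(ccw) 9.9 Fr -12.9 w 0.021 [-0.903 -0.43  -0.003]
```

Emit:
arm_command(rows=[[[-0.5,0,-1],[0,0,0],10],[[-0.5,0,-1.5],[0,0,0],10],[[-0.5,0,-1.5],[0,0,0],10],[[-0.5,0,-1.5],[0,0,0],10],[[-0.5,0,-1.5],[0,0,0],10]])

```text
time_s: 7.1
eef_pos: [0.4943, -0.1155, 0.1969]
orientation: [-0.441, 1.969, -1.979]
contact_force: [15.3, -9.3, -12.6]
grip_width: 0.0213
```

```bash
python3 st.py;python3 - <<'E'
from h import *
from workcell import vision
c=vision.capture("wrist");cv2.imwrite("pics/w4.png",c["image"][:,:,::-1])
E
python3 st.py
```

```text
7.1 [ 0.4943 -0.1155  0.1969] ang -166.1 r 0.0495 F [ 15.3  -9.3 -12.6] Ft(ccw) 12.7 Fr -12.7 w 0.0213 [-0.903 -0.429 -0.003]
7.15 [ 0.4943 -0.1154  0.1969] ang -166.2 r 0.0495 F [ 16.1 -10.1 -13. ] Ft(ccw) 13.6 Fr -13.2 w 0.021 [-0.903 -0.429 -0.003]
```

View pics/w4.png

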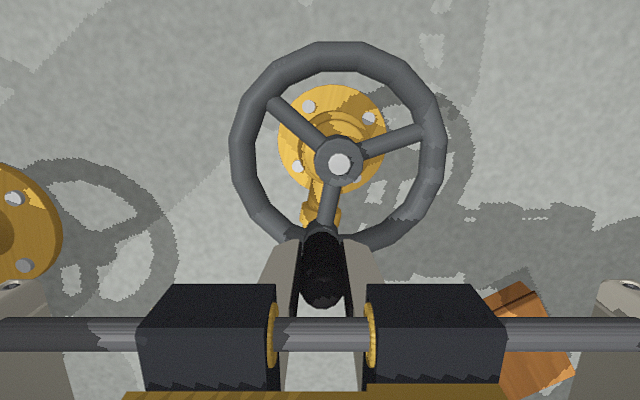

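The stop is reached: 13 N tangential, no more motion at −166°, and the handle stands over the nozzle as measured. Next I'll open it two turns anticlockwise.

Run:
```python
import numpy as np
H0=np.array([.5423,-.1036]);H=np.array([.5429,-.1036]);M=np.array([[-.903,-.429],[.429,-.903]])
c=lambda a,H=H:1000*(H+.05*np.array([np.cos(np.radians(a)),np.sin(np.radians(a))]))
cur=c(-145,H0)+M.T@[-.5,-19.5]; print(cur)
a0=-167
for k in range(12):
    out=[]
    for i in range(1,6):
        a=a0+([6,18,31,46,61][i-1] if k==0 else 12*i)
        r=(M@(c(a)-cur)); r=np.round(r); out.append(f"[[{r[0]:.0f}, 0, {r[1]:.0f}], [0, 0, 0], 10]")
    cur=cur+M.T@r; a0=a; print(k+1,a,"["+", ".join(out)+"]")
```

```text
[ 493.42839779 -114.45582182]
1 -106 [[[0, 0, 6], [0, 0, 0], 10], [[0, 0, 16], [0, 0, 0], 10], [[-2, 0, 27], [0, 0, 0], 10], [[-8, 0, 39], [0, 0, 0], 10], [[-16, 0, 49], [0, 0, 0], 10]]
2 -46 [[[-9, 0, 6], [0, 0, 0], 10], [[-18, 0, 10], [0, 0, 0], 10], [[-29, 0, 12], [0, 0, 0], 10], [[-39, 0, 12], [0, 0, 0], 10], [[-49, 0, 10], [0, 0, 0], 10]]
3 14 [[[-10, 0, -5], [0, 0, 0], 10], [[-18, 0, -11], [0, 0, 0], 10], [[-25, 0, -19], [0, 0, 0], 10], [[-30, 0, -28], [0, 0, 0], 10], [[-33, 0, -38], [0, 0, 0], 10]]
4 74 [[[-1, 0, -10], [0, 0, 0], 10], [[-0, 0, -20], [0, 0, 0], 10], [[3, 0, -30], [0, 0, 0], 10], [[8, 0, -39], [0, 0, 0], 10], [[16, 0, -47], [0, 0, 0], 10]]
5 134 [[[8, 0, -6], [0, 0, 0], 10], [[18, 0, -10], [0, 0, 0], 10], [[28, 0, -12], [0, 0, 0], 10], [[38, 0, -12], [0, 0, 0], 10], [[49, 0, -10], [0, 0, 0], 10]]
6 194 [[[9, 0, 4], [0, 0, 0], 10], [[17, 0, 11], [0, 0, 0], 10], [[24, 0, 18], [0, 0, 0], 10], [[30, 0, 28], [0, 0, 0], 10], [[33, 0, 38], [0, 0, 0], 10]]
7 254 [[[1, 0, 10], [0, 0, 0], 10], [[-1, 0, 20], [0, 0, 0], 10], [[-4, 0, 30], [0, 0, 0], 10], [[-9, 0, 39], [0, 0, 0], 10], [[-16, 0, 47], [0, 0, 0], 10]]
8 314 [[[-9, 0, 6], [0, 0, 0], 10], [[-18, 0, 10], [0, 0, 0], 10], [[-29, 0, 12], [0, 0, 0], 10], [[-39, 0, 12], [0, 0, 0], 10], [[-49, 0, 10], [0, 0, 0], 10]]
9 374 [[[-10, 0, -5], [0, 0, 0], 10], [[-18, 0, -11], [0, 0, 0], 10], [[-25, 0, -19], [0, 0, 0], 10], [[-30, 0, -28], [0, 0, 0], 10], [[-33, 0, -38], [0, 0, 0], 10]]
10 434 [[[-1, 0, -10], [0, 0, 0], 10], [[-0, 0, -20], [0, 0, 0], 10], [[3, 0, -30], [0, 0, 0], 10], [[8, 0, -39], [0, 0, 0], 10], [[16, 0, -47], [0, 0, 0], 10]]
11 494 [[[8, 0, -6], [0, 0, 0], 10], [[18, 0, -10], [0, 0, 0], 10], [[28, 0, -12], [0, 0, 0], 10], [[38, 0, -12], [0, 0, 0], 10], [[49, 0, -10], [0, 0, 0], 10]]
12 554 [[[9, 0, 4], [0, 0, 0], 10], [[17, 0, 11], [0, 0, 0], 10], [[24, 0, 18], [0, 0, 0], 10], [[30, 0, 28], [0, 0, 0], 10], [[33, 0, 38], [0, 0, 0], 10]]
```

Emit:
arm_command(rows=[[[0,0,6],[0,0,0],10],[[0,0,16],[0,0,0],10],[[-2,0,27],[0,0,0],10],[[-8,0,39],[0,0,0],10],[[-16,0,49],[0,0,0],10]])

```text
time_s: 7.65
eef_pos: [0.5284, -0.1514, 0.1967]
orientation: [-0.447, 1.977, -1.975]
contact_force: [-0.5, 9.5, 5.1]
grip_width: 0.0214
```

```bash
python3 st.py
```

```text
7.65 [ 0.5284 -0.1514  0.1967] ang -106.2 r 0.0498 F [-0.5  9.5  5.1] Ft(ccw) -3.2 Fr -9.0 w 0.0214 [-0.903 -0.429  0.001]
```

Emit:
arm_command(rows=[[[-9,0,6],[0,0,0],10],[[-18,0,10],[0,0,0],10],[[-29,0,12],[0,0,0],10],[[-39,0,12],[0,0,0],10],[[-49,0,10],[0,0,0],10]])

```text
time_s: 8.15
eef_pos: [0.5779, -0.1395, 0.1967]
orientation: [-0.445, 1.974, -1.977]
contact_force: [-1.8, -2.6, 3.1]
grip_width: 0.0212
```

```bash
python3 st.py
```

```text
8.15 [ 0.5779 -0.1395  0.1967] ang -45.2 r 0.0506 F [-1.8 -2.6  3.1] Ft(ccw) -3.1 Fr 0.6 w 0.0212 [-0.903 -0.429  0.   ]
```

Tracking well.

Emit:
arm_command(rows=[[[-10,0,-5],[0,0,0],10],[[-18,0,-11],[0,0,0],10],[[-25,0,-19],[0,0,0],10],[[-30,0,-28],[0,0,0],10],[[-33,0,-38],[0,0,0],10]])

```text
time_s: 8.65
eef_pos: [0.5913, -0.0896, 0.1968]
orientation: [-0.445, 1.974, -1.975]
contact_force: [1.6, -3.1, -0.4]
grip_width: 0.0212
```

Emit:
arm_command(rows=[[[-1,0,-10],[0,0,0],10],[[0,0,-20],[0,0,0],10],[[3,0,-30],[0,0,0],10],[[8,0,-39],[0,0,0],10],[[16,0,-47],[0,0,0],10]])

```text
time_s: 9.15
eef_pos: [0.5552, -0.0547, 0.1967]
orientation: [-0.446, 1.975, -1.976]
contact_force: [1.7, -6.7, -0.2]
grip_width: 0.0214
```

Emit:
arm_command(rows=[[[8,0,-6],[0,0,0],10],[[18,0,-10],[0,0,0],10],[[28,0,-12],[0,0,0],10],[[38,0,-12],[0,0,0],10],[[49,0,-10],[0,0,0],10]])

```text
time_s: 9.65
eef_pos: [0.5076, -0.0677, 0.1968]
orientation: [-0.442, 1.972, -1.977]
contact_force: [14.3, -9.7, -10.8]
grip_width: 0.0214
```

```bash
python3 st.py
```

```text
9.65 [ 0.5076 -0.0677  0.1968] ang 134.0 r 0.0499 F [ 14.3  -9.7 -10.8] Ft(ccw) -3.5 Fr -17.0 w 0.0214 [-0.903 -0.429 -0.002]
```

Emit:
arm_command(rows=[[[9,0,4],[0,0,0],10],[[17,0,11],[0,0,0],10],[[24,0,18],[0,0,0],10],[[30,0,28],[0,0,0],10],[[33,0,38],[0,0,0],10]])

```text
time_s: 10.15
eef_pos: [0.4942, -0.1147, 0.1968]
orientation: [-0.442, 1.976, -1.972]
contact_force: [9.0, 5.3, -4.4]
grip_width: 0.0208
```

```bash
python3 st.py
python3 - <<'E'
from h import *
from workcell import vision
c=vision.capture("wrist");cv2.imwrite("pics/w5.png",c["image"][:,:,::-1])
E
python3 st.py
```

```text
10.15 [ 0.4942 -0.1147  0.1968] ang -167.1 r 0.0494 F [ 9.   5.3 -4.4] Ft(ccw) -3.1 Fr -10.0 w 0.0208 [-0.903 -0.429 -0.003]
10.2 [ 0.4945 -0.1159  0.1968] ang -165.6 r 0.0494 F [ 8.  -0.5 -4.5] Ft(ccw) 2.5 Fr -7.6 w 0.0213 [-0.903 -0.429 -0.003]
```

View pics/w5.png

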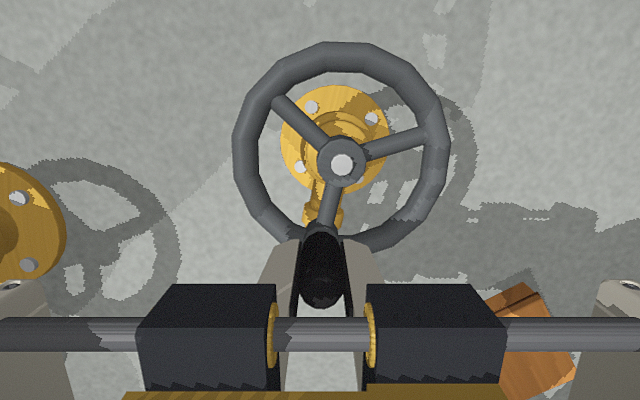

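The first full turn is done: the picture shows the handle over the nozzle again at (322,270), hub at (342,165), at −166°. Now the second turn.

Emit:
arm_command(rows=[[[1,0,10],[0,0,0],10],[[-1,0,20],[0,0,0],10],[[-4,0,30],[0,0,0],10],[[-9,0,39],[0,0,0],10],[[-16,0,47],[0,0,0],10]])

```text
time_s: 10.7
eef_pos: [0.529, -0.1515, 0.1967]
orientation: [-0.446, 1.976, -1.975]
contact_force: [-1.3, 5.1, 4.3]
grip_width: 0.0214
```

Emit:
arm_command(rows=[[[-9,0,6],[0,0,0],10],[[-18,0,10],[0,0,0],10],[[-29,0,12],[0,0,0],10],[[-39,0,12],[0,0,0],10],[[-49,0,10],[0,0,0],10]])

```text
time_s: 11.2
eef_pos: [0.5782, -0.1393, 0.1967]
orientation: [-0.445, 1.974, -1.977]
contact_force: [-1.4, -2.9, 2.3]
grip_width: 0.0213
```

Emit:
arm_command(rows=[[[-10,0,-5],[0,0,0],10],[[-18,0,-11],[0,0,0],10],[[-25,0,-19],[0,0,0],10],[[-30,0,-28],[0,0,0],10],[[-33,0,-38],[0,0,0],10]])

```text
time_s: 11.7
eef_pos: [0.5913, -0.0895, 0.1967]
orientation: [-0.445, 1.975, -1.975]
contact_force: [1.3, -2.9, 0.5]
grip_width: 0.0209
```

Emit:
arm_command(rows=[[[-1,0,-10],[0,0,0],10],[[0,0,-20],[0,0,0],10],[[3,0,-30],[0,0,0],10],[[8,0,-39],[0,0,0],10],[[16,0,-47],[0,0,0],10]])

```text
time_s: 12.2
eef_pos: [0.5552, -0.0547, 0.1967]
orientation: [-0.446, 1.975, -1.976]
contact_force: [2.2, -6.9, 1.2]
grip_width: 0.0213
```

Emit:
arm_command(rows=[[[8,0,-6],[0,0,0],10],[[18,0,-10],[0,0,0],10],[[28,0,-12],[0,0,0],10],[[38,0,-12],[0,0,0],10],[[49,0,-10],[0,0,0],10]])

```text
time_s: 12.7
eef_pos: [0.5076, -0.0677, 0.1968]
orientation: [-0.442, 1.972, -1.977]
contact_force: [14.2, -9.3, -9.5]
grip_width: 0.0212
```

```bash
python3 st.py
```

```text
12.7 [ 0.5076 -0.0677  0.1968] ang 134.1 r 0.0499 F [14.2 -9.3 -9.5] Ft(ccw) -3.7 Fr -16.5 w 0.0212 [-0.903 -0.429 -0.002]
```

Emit:
arm_command(rows=[[[9,0,4],[0,0,0],10],[[17,0,11],[0,0,0],10],[[24,0,18],[0,0,0],10],[[28,0,25],[0,0,0],10],[[30,0,29],[0,0,0],10]])

```text
time_s: 13.2
eef_pos: [0.493, -0.1056, 0.1968]
orientation: [-0.442, 1.976, -1.973]
contact_force: [8.3, 3.3, -3.1]
grip_width: 0.0212
```

Emit:
arm_command(rows=[[[1,0,3],[0,0,0],10],[[2,0,6],[0,0,0],10],[[2.5,0,8],[0,0,0],10],[[2.5,0,9],[0,0,0],10],[[2.5,0,9],[0,0,0],10]])

```text
time_s: 13.7
eef_pos: [0.4943, -0.1143, 0.1967]
orientation: [-0.444, 1.977, -1.973]
contact_force: [3.4, 2.6, -1.2]
grip_width: 0.0212
```

Emit:
arm_command(rows=[[[0,0,0],[0,0,0],10],[[0,0,0],[0,0,0],10],[[0,0,0],[0,0,0],10],[[0,0,0],[0,0,0],10],[[0,0,0],[0,0,0],10]])

```text
time_s: 14.2
eef_pos: [0.4943, -0.1143, 0.1967]
orientation: [-0.444, 1.976, -1.973]
contact_force: [4.3, 2.6, -0.3]
grip_width: 0.0213
```

```bash
python3 st.py
python3 - <<'E'
from h import *
from workcell import vision
for n in("wrist","top","side"):
    c=vision.capture(n);cv2.imwrite(f"pics/{n}6.png",c["image"][:,:,::-1])
E
python3 st.py
```

```text
14.2 [ 0.4943 -0.1143  0.1967] ang -167.5 r 0.0491 F [ 4.3  2.6 -0.3] Ft(ccw) -1.6 Fr -4.8 w 0.0213 [-0.903 -0.429 -0.002]
14.35 [ 0.4943 -0.1143  0.1967] ang -167.4 r 0.0492 F [ 4.7  2.1 -0.1] Ft(ccw) -1.0 Fr -5.1 w 0.0215 [-0.903 -0.429 -0.002]
```

View pics/wrist6.png

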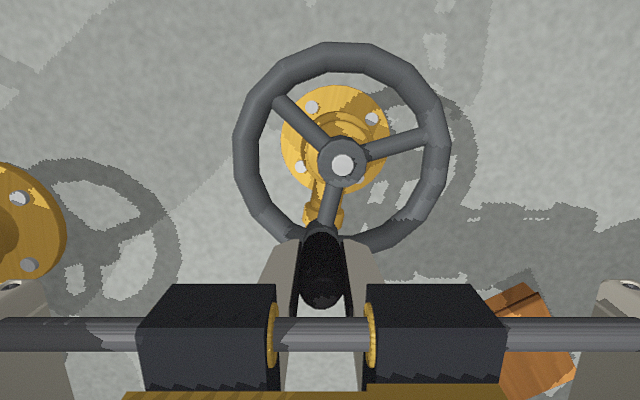

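View pics/side6.png

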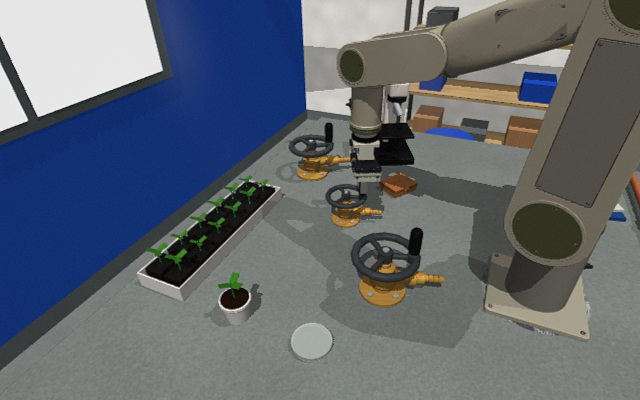

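The wrist picture shows the handle over the nozzle (322,270) with the hub at (342,165), the same as at the stop. The side picture shows the dish (311,341), pot (235,303) and slide box (398,184) where they started. I'm handing in.

```bash
python3 -c "
from workcell import close_job
print(close_job())"
```

```text
the job is handed in; nothing more can be done
None
```

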